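# Hold a cuvette in the light path of a bench photometer

## Robot

A 7-joint arm with a two-finger parallel gripper is mounted at the origin on the work surface. World frame = base frame: x ahead of the robot, y to its left, z up, the work surface at z = 0. Lengths are in m, angles in rad, forces in N, time in s.
With the tool pointing down it reaches from about 0.4 to 0.9 m from the base axis. Payload 5.6 kg.
Tool frame: the origin (TCP) lies midway between the tips of the shut fingers; the grasp point (between the pads) lies 19 mm behind it (arm.hold_point_z is the z of the grasp point in the tool frame, in m); z points along the fingers, y is the line along which they close (so a half turn about z gives the same grasp; the last joint's range is limited). The gripper opens to 92 mm and grips with 3 to 60 N. Pads are 20 mm wide; open, the fingers measure 128 mm over their backs; the gripper's body (75 mm by 189 mm) begins 69 mm behind the grasp point.
Start: joints at [1.105, 0.468, -0.012, 1.603, 0.006, 1.071, -0.056], TCP at [0.267, -0.593, 0.194] pointing down, gripper open.
Joint ranges: [-2.53, 2.53], [-0.31, 2.02], [-1.57, 1.55], [0.28, 2.44], [-1.29, 4.43], [0.15, 1.84], [-2.92, 2.92]. Speed limits (rad/s): [2.57, 2.57, 3.14, 3.14, 3.14, 3.14, 3.14].

## Interface

Orientations are given as a rotation vector (axis times angle).
In Python, from cell import arm gives the robot as it stands. The module is installed in compiled form; this text tells all that it offers. Calls block until the motion is done:
- arm.move_pose(position, orientation): joint-space move of the TCP to a pose.
- arm.move_linear(position, frame=None, feed=0.15, until_force=None): straight line of the TCP; frame=None keeps the orientation; feed is the mean speed in m/s. With until_force (N) it stops when the force on the tool has changed by that much, and returns True; else False.
- arm.goto_joints(angles): joint-space move.
- arm.move_gripper(opening): finger opening in m; the grip force is fixed at half the most; returns when the fingers have stopped.
- arm.wait(seconds).
- arm.solve_ik(position, orientation): joint angles nearest the present ones, or None.
- arm.get_image(name): name is "scene" or "side" or "wrist"; returns a dict with "img" (480x640x3 uint8, red, green, blue), "fov_y" (degrees; the focal length in pixels is half the picture's height over the tangent of half this angle, whatever the lens; pixels are square), "cx", "cy" (the principal point, pixels), "origin" and "rotation" of the camera in the world. Camera axes: x right, y down, z forward; pixel columns grow to the right and rows downward; lengths in m; the calibration is good to about 2 mm. A picture is of the moment at which its call begins. There is no depth.
A pose or a line that the arm cannot do raises arm.MotionError and nothing moves.
- arm.job_done(): hands the job in; it is judged then, once.
Trained networks look in a picture, given as the dict that the camera call returned (one of the last four; its "shot" number tells which), for a name from the list of things; names that differ only in an ending like _2 or _b are one class to them, and where a whole thing is asked for, a point or a joint stands for the part that bears it (a point fixed in the world has none). Each returns a list of dicts, best first, with "confidence" (0 to 1); they miss things now and then, are a little off and sometimes report something else, mostly with a low value. They report only what shows in the picture. A call takes as long as a camera call. They do not tell look-alikes from the thing itself.
- arm.search_frame(picture, label): "extent" ([left, top, right, bottom] as shares, 0 to 1, of the picture: columns of its width, rows of its height, round what is visible of it).
- arm.regions_of(picture, label): "region" (480x640 bool, what is visible of it) and "extent" ([left, top, right, bottom] as shares, 0 to 1, of the picture: columns of its width, rows of its height, round what is visible of it).
Readings, each from a call of its own:
- arm.current_clock(): time.
- arm.current_joints(): joint angles.
- arm.current_qd(): joint speeds.
- arm.current_joint_efforts(): joint torques, N m.
- arm.current_tool_pos(): TCP position.
- arm.current_tool_rot(): TCP orientation.
- arm.current_ft_force(): force on the tool from outside, world axes, zero at the start.
- arm.current_torque(): the same for the moment, N m.
- arm.current_finger_gap(): finger opening in m.
- arm.current_finger_force(): force on a finger pad.
Only numpy, scipy, OpenCV 4.12 (cv2) and the standard library are available. Lean on these libraries where they do the work, as an engineer would, in place of code of your own. Each camera call takes 0.05 s, during which the arm holds its last target. There are 200 camera calls.

## Task

Turn the rotary switch on top of the lamp supply clockwise until it clicks past its detent and rests in its on position. Then take the longest of the three cuvettes out of the rack, with the fingers on its two long frosted sides only, never on the clear end windows, and hold it upright and still in the light path, centred at beam height midway between lamp and detector with its clear windows squarely facing them. Finish while still holding it there, and leave everything else where it stands.

Things in the scene. Friction and masses are not known exactly. Their poses are not given: they have to be found in the camera images.
- knob (a joint): the rotary switch, turn in rad: 0 = off (start), 1.4 = on (end stop); it grows as the knob turns clockwise seen from above. A spring detent has its hump half-way, at 0.7: it resists with at most about 0.1 N m before the hump (let go there, it springs back to 0) and beyond it snaps on to 1.4 by itself
- knob_grip (a point): point on the switch's upright turning axis, on top of the lamp supply (a white metal case 110 x 140 mm, 80 mm high, fixed to the bench), about 117 mm above the bench, 7 mm below the top of the black grip bar. The bar is 42 mm long, 14 mm wide and 32 mm high; this point's x axis runs along the bar and turns with it, z is up. Below the bar is a disc of 44 mm diameter whose top is 23 mm below this point
- cuvette: the cuvette to be held, the longest of three closed, empty glass cells that stand in the rack in any order: 42 mm long (x), 16 mm wide (y), 52 mm high with its white lid (the lid, slightly narrower, is the top 6 mm). Origin at the centre of its underside, z up. Its long sides (facing +-y) are frosted, its two ends (facing +-x) are the clear windows, about 12 mm wide and 42 mm high. Weighs about 40 g
- cuvette_mid (a point): centre of the long cuvette, half-way up (26 mm above its underside), axes as the body
- cell_mid: a cuvette of the same width and height, 26 mm long; origin at its underside. To be left in the rack
- cell_short: a cuvette of the same width and height, 16 mm long; origin at its underside. To be left in the rack
- rack: grey rack block fixed to the bench, 74 mm (x) by 206 mm (y), 18 mm high, origin under its centre. Three pockets side by side along its y, 70 mm apart, each 45 mm long along the rack's x, 19 mm wide and 10 mm deep; the cuvettes stand in them with their length along the rack's x, 8 mm above the bench
- photometer: the open photometer, fixed to the bench: a dark base plate 300 x 80 mm, 14 mm thick, that carries on posts a black finned lamp housing (at -x) and a grey detector box (at +x) whose mouths face each other 120 mm apart. Origin under the centre of the plate; the beam runs along x at 100 mm above the bench. The housings reach 129 mm above the bench
- beam (a point): middle of the light path, 100 mm above the bench, midway between the mouths of lamp and detector (60 mm from each); x along the beam, z up
- wash_bottle: plastic wash bottle with a bent red-tipped spout, 62 mm diameter, 215 mm high, origin at its underside; bystander
- cup: paper cup, 72 mm across, 85 mm high, origin at its underside; bystander
- tiles: stack of white tiles, 100 x 100 x 30 mm, origin at its underside; bystander
- stopper: rubber stopper, 28 mm across, 26 mm high, origin at its underside; bystander
- spatula: thin double-ended steel lab spatula lying flat, about 165 mm long, 14 mm wide, 4 mm high, origin at the middle of its underside; bystander
Things that resemble listed ones, but are neither listed nor needed, are in the scene too. Leave any green look-alike of the cuvette alone.

How it is judged:
By the outcome, as a careful person would: the job done as asked, in the order asked, and still so for the second after the job is handed in, while the arm keeps its last pose, push and grip.
It also fails if it takes over 58 s, if anything falls off the work surface, if the arm or the gripper's body presses on something with over 40 N, if the wrist force passes 120 N, or if a joint passes its speed limit or range.

## Working session

There is one attempt and no reset: what is moved stays moved. The work goes in short steps, each a Python script; the robot and the scene stay as the last script left them, time stands still between calls to the robot, and variables do not carry over. Pictures are saved under pics/ and viewed, at most 10 in all, crops included, and the job is handed in when it is done.

```bash
mkdir -p pics
cat > h.py <<'E'
import numpy as np, cv2
from cell import arm
from scipy.spatial.transform import Rotation as R
def f(p): return 240/np.tan(np.radians(p["fov_y"])/2)
def ray(p,u,v):
    d=np.array([(u-p["cx"])/f(p),(v-p["cy"])/f(p),1.]); return np.array(p["rotation"])@d
def atz(p,u,v,z):
    o=np.array(p["origin"]); d=ray(p,u,v); return o+d*(z-o[2])/d[2]
def proj(p,X):
    c=np.array(p["rotation"]).T@(np.array(X)-np.array(p["origin"])); return np.array([p["cx"]+f(p)*c[0]/c[2],p["cy"]+f(p)*c[1]/c[2]])
def save(p,n,crop=None,s=1):
    im=p["img"][:,:,::-1]
    if crop: im=im[crop[1]:crop[3],crop[0]:crop[2]]
    cv2.imwrite("pics/"+n+".png",cv2.resize(im,None,fx=s,fy=s,interpolation=cv2.INTER_CUBIC))
def down(yaw): # tool x axis at yaw in world, z down; closing axis y = yaw-90
    return (R.from_euler('z',yaw)*R.from_euler('x',np.pi)).as_rotvec()
E
python3 - <<'E'
from h import *
for n in("scene","side","wrist"):
    p=arm.get_image(n); save(p,n)
    print(n,np.round(p["origin"],3),np.round(p["rotation"],3).tolist(),p["fov_y"],p["cx"],p["cy"])
    for l in("knob","cuvette","rack","photometer","wash_bottle"):
        print(l,[(round(d["confidence"],2),np.round(np.array(d["extent"])*[640,480,640,480]).astype(int).tolist()) for d in arm.search_frame(p,l)][:5])
print(arm.current_clock(),arm.current_tool_rot())
E
```

```text
scene [ 1.228 -0.817  0.873] [-2.143, -0.679, 0.368] 42.75445103031783 329.37407823229535 226.37722700650025
knob [(0.97, [271, 256, 297, 280])]
cuvette [(0.93, [180, 269, 205, 295]), (0.86, [150, 301, 179, 331]), (0.84, [183, 314, 212, 339])]
rack [(0.7, [166, 244, 266, 312])]
photometer [(0.82, [337, 133, 402, 238]), (0.6, [404, 182, 434, 289])]
wash_bottle [(0.8, [402, 184, 436, 288])]
side [0.15  0.928 0.914] [-0.602, 2.595, -1.261] 49.77361693155303 322.32555785862405 238.3185322504411
knob [(0.52, [335, 199, 350, 212])]
cuvette [(0.65, [405, 203, 421, 217]), (0.64, [400, 216, 419, 234]), (0.53, [381, 199, 397, 215])]
rack []
photometer [(0.73, [259, 255, 323, 392])]
wash_bottle [(0.72, [233, 195, 264, 267])]
wrist [ 0.335 -0.562  0.385] [2.44, -1.582, -0.213] 64.56005926906735 323.1188176661499 243.49703203969776
knob []
cuvette []
rack []
photometer []
wash_bottle []
0.9 [ 3.07160308e+00  6.59129879e-01 -4.86510670e-05]
```

```bash
sed -i 's/np.array(p\["rotation"\])/R.from_rotvec(p["rotation"]).as_matrix()/g' h.py
python3 - <<'E'
import cv2
a=cv2.imread("pics/scene.png");b=cv2.imread("pics/side.png")
cv2.imwrite("pics/c1.png",cv2.resize(a[110:360,120:460],None,fx=2.3,fy=2.3,interpolation=2))
E
```

```text
(no output)
```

View pics/c1.png

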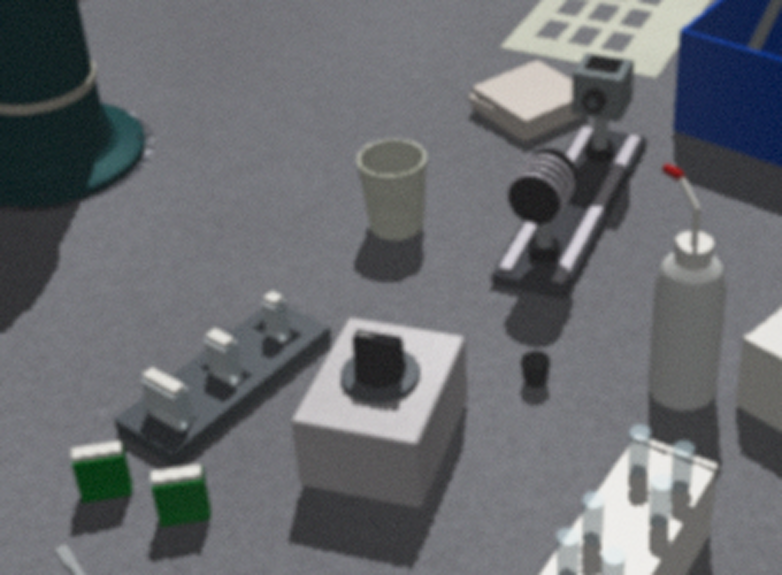

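View pics/side.png

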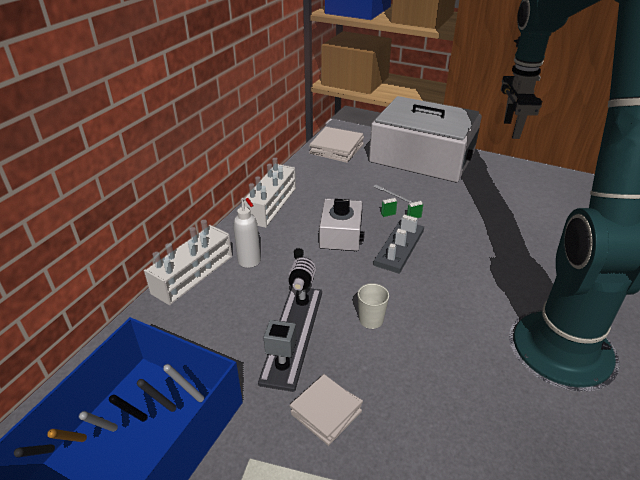

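The scene shows the rack's three cells: the longest at full-picture pixel (192,282), mid at (217,259), short at (240,245). The green look-alikes are at (164,316) and (198,327). The switch is at (284,268) and the photometer runs from (345,228) to (395,165).

Run:
```python
from h import *
p=arm.get_image("scene"); q=arm.get_image("side")
c=lambda u,v:(u/2.3+120,v/2.3+110)
for n,u,v,z in [("rackL",118,420,.018),("rackB",175,455,.018),("rackR",330,325,.018),("rackT",275,295,.018),("knobtop",380,340,.124),("disc",380,370,.094),
 ("longlid",165,384,.06),("lidA",147,375,.06),("lidB",185,394,.06),("midlid",222,341,.06),("shortlid",275,300,.06),("phA",495,270,.014),("phB",565,285,.014),("phC",645,138,.014),("phD",590,125,.014),("boxA",350,320,.08),("boxB",465,335,.08),("boxC",415,440,.08),("boxD",297,420,.08)]:
    print(n,np.round(atz(p,*c(u,v),z),3))
print("side")
for n,u,v,z in [("knobtop",342,200,.124),("long",411,217,.06),("phA",291,289,.014),("phB",322,291,.014),("phC",296,386,.014),("phD",260,381,.014),("rackA",404,222,.018),("rackB",424,228,.018),("rackC",401,270,.018),("rackD",375,262,.018)]:
    print(n,np.round(atz(q,u,v,z),3))
```

```text
rackL [ 0.418 -0.28   0.018]
rackB [ 0.491 -0.282  0.018]
rackR [ 0.487 -0.074  0.018]
rackT [ 0.412 -0.07   0.018]
knobtop [ 0.626 -0.158  0.124]
disc [ 0.626 -0.162  0.094]
longlid [ 0.457 -0.252  0.06 ]
lidA [ 0.436 -0.253  0.06 ]
lidB [ 0.481 -0.251  0.06 ]
midlid [ 0.458 -0.182  0.06 ]
shortlid [ 0.457 -0.112  0.06 ]
phA [0.565 0.088 0.014]
phB [0.636 0.107 0.014]
phC [0.563 0.385 0.014]
phD [0.496 0.374 0.014]
boxA [ 0.551 -0.113  0.08 ]
boxB [ 0.648 -0.072  0.08 ]
boxC [ 0.692 -0.2    0.08 ]
boxD [ 0.598 -0.236  0.08 ]
side
knobtop [ 0.614 -0.151  0.124]
long [ 0.442 -0.246  0.06 ]
phA [0.63  0.118 0.014]
phB [0.557 0.09  0.014]
phC [0.482 0.366 0.014]
phD [0.555 0.388 0.014]
rackA [ 0.467 -0.271  0.018]
rackB [ 0.406 -0.269  0.018]
rackC [ 0.405 -0.067  0.018]
rackD [ 0.478 -0.067  0.018]
```

Run:
```python
from h import *
T=lambda P,y:(lambda q:None if q is None else np.round(q,2).tolist())(arm.solve_ik(P,down(y)))
for y in np.arange(-3,3.2,.5): print(round(y,1),"knob",T([.622,-.157,.10],y),"\n   cuv",T([.455,-.25,.024],y),"\n   beam",T([.56,.238,.09],y))
p=arm.get_image("scene")
print("bottle",atz(p,418,282,0), "spout",atz(p,412,184,.2))
w=arm.get_image("wrist");print("axis",R.from_rotvec(w["rotation"]).as_matrix()[:,2])
arm.move_pose([.50,-.21,.33],down(0.)); 
w=arm.get_image("wrist");save(w,"w1");print(w["origin"],arm.current_clock(),arm.current_joints())
for X in([.622,-.157,.124],[.455,-.25,.06],[.457,-.112,.06]):print(proj(w,X))
for l in("knob","cuvette"):
        print(l,[(round(d["confidence"],2),np.round(np.array(d["extent"])*[640,480,640,480]).astype(int).tolist()) for d in arm.search_frame(w,l)][:5])
```

```text
-3.0 knob [0.66, 0.67, -0.67, 1.66, 0.48, 0.98, 1.54] 
   cuv [0.93, 0.6, -0.61, 2.01, 0.53, 0.7, 1.7] 
   beam [0.18, 0.73, -0.91, 1.75, 0.67, 1.01, 0.73]
-2.5 knob [0.98, 1.04, -1.33, 1.65, 1.05, 1.33, 1.67] 
   cuv [1.36, 1.06, -1.33, 1.98, 1.17, 1.18, 1.73] 
   beam [0.29, 0.85, -1.11, 1.74, 0.84, 1.12, 1.11]
-2.0 knob [0.98, 1.04, -1.33, 1.65, 1.05, 1.33, 2.17] 
   cuv [0.16, 0.52, 0.35, 2.06, -0.3, 0.62, -2.86] 
   beam [0.37, 1.02, -1.33, 1.74, 1.04, 1.28, 1.49]
-1.5 knob [0.05, 0.56, 0.2, 1.71, -0.13, 0.89, -2.77] 
   cuv [0.25, 0.5, 0.24, 2.05, -0.2, 0.61, -2.45] 
   beam [0.37, 1.02, -1.33, 1.74, 1.04, 1.28, 1.99]
-1.0 knob [0.13, 0.55, 0.08, 1.7, -0.06, 0.89, -2.33] 
   cuv [0.32, 0.5, 0.14, 2.04, -0.12, 0.6, -2.02] 
   beam [-1.21, 0.8, 1.11, 1.84, -0.83, 1.06, -2.33]
-0.5 knob [0.2, 0.55, -0.01, 1.7, 0.01, 0.89, -1.88] 
   cuv [0.41, 0.5, 0.03, 2.04, -0.03, 0.6, -1.61] 
   beam [-0.12, 0.57, -0.45, 1.77, 0.31, 0.88, -2.78]
0.0 knob [0.29, 0.56, -0.13, 1.69, 0.09, 0.89, -1.45] 
   cuv [0.49, 0.5, -0.06, 2.03, 0.05, 0.61, -1.18] 
   beam [-0.05, 0.59, -0.54, 1.76, 0.38, 0.
[... 729 characters left out ...]
.4, 0.66, 1.02] 
   beam [0.15, 0.7, -0.86, 1.75, 0.63, 0.99, -0.02]
3.0 knob [0.64, 0.65, -0.63, 1.67, 0.45, 0.97, 1.28] 
   cuv [0.87, 0.57, -0.54, 2.01, 0.46, 0.68, 1.46] 
   beam [0.17, 0.72, -0.89, 1.75, 0.66, 1.0, 0.46]
bottle [0.80582381 0.04707402 0.        ] spout [0.75229624 0.09263383 0.2       ]
axis [-0.24231968 -0.10893153 -0.96406177]
[ 0.57502489 -0.21139279  0.5210379 ] 2.8583 [ 0.48473679  0.18330346 -0.17011357  1.68573239  0.03256036  1.27598765
 -1.26469701]
[266.95062562  88.80276928]
[354.07790508 237.81319127]
[243.92379743 236.65042917]
knob [(0.65, [248, 67, 289, 117])]
cuvette [(0.77, [385, 156, 425, 187]), (0.76, [399, 211, 435, 246]), (0.6, [342, 218, 359, 258])]
```

View pics/w1.png

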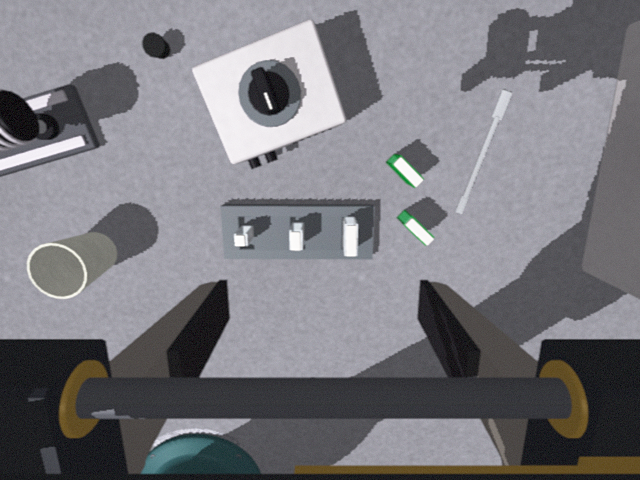

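The wrist view shows the long cuvette at (350,237), with mid at (296,236) and short at (243,237). The greens are at (405,170) and (416,228), outside the rack. The knob is at (268,92). I'll take a closer look at the knob and the cuvette.

Run:
```python
from h import *
arm.move_pose([.545,-.165,.25],down(0.)); 
w=arm.get_image("wrist");print(proj(w,[.622,-.157,.124]))
k=arm.regions_of(w,"knob");print([(d["confidence"],np.round(np.array(d["extent"])*[640,480,640,480])) for d in k])
print(proj(w,[.455,-.25,.06]))
u,v=proj(w,[.622,-.157,.124]).astype(int);a=w["img"][max(v-90,0):v+90,max(u-110,0):u+110,::-1];print(max(u-110,0),max(v-90,0))
cv2.imwrite("pics/k2.png",cv2.resize(a,None,fx=3,fy=3,interpolation=2))
arm.move_pose([.40,-.25,.22],down(0.)); 
w=arm.get_image("wrist");print(proj(w,[.455,-.25,.06]))
u,v=proj(w,[.455,-.25,.06]).astype(int);a=w["img"][max(v-90,0):v+90,max(u-110,0):u+110,::-1];print(max(u-110,0),max(v-90,0))
cv2.imwrite("pics/k3.png",cv2.resize(a,None,fx=3,fy=3,interpolation=2))
import pickle;pickle.dump(w,open("w3.pkl","wb"))
arm.move_pose([.545,-.165,.25],down(0.)); w=arm.get_image("wrist");pickle.dump(w,open("w2.pkl","wb"));print(arm.current_clock())
```

```text
[311.75719959 136.35623753]
[(0.96, array([287., 108., 333., 164.]))]
[400.75079928 296.60268212]
201 46
[322.56493836 164.45940929]
212 74
5.0833
```

View pics/k2.png

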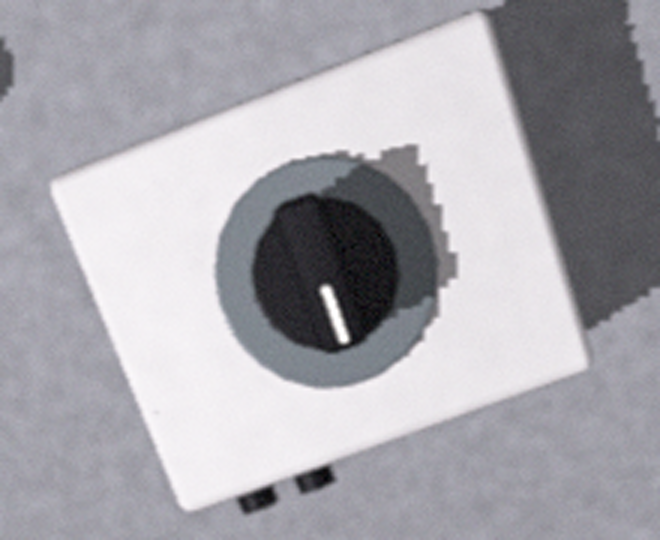

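View pics/k3.png

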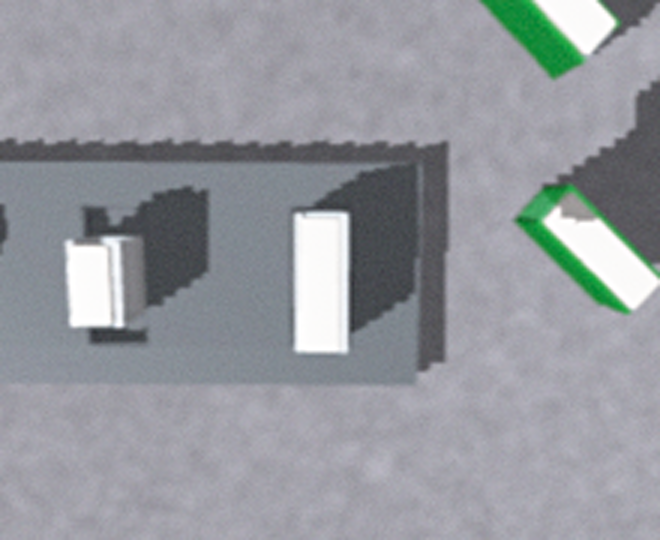

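The crops show the switch disc at about (309,136) in the full picture, with its marker line running from (309,142) to (316,160). The long cuvette's lid is centred at about (319,168), with its sides along world x.

Run:
```python
from h import *
import pickle
w2=pickle.load(open("w2.pkl","rb"));w3=pickle.load(open("w3.pkl","rb"))
K=lambda u,v,z:atz(w2,201+u/3,46+v/3,z)
C=lambda u,v,z=.06:atz(w3,212+u/3,74+v/3,z)
a,b=K(325,288,.124),K(345,342,.124);d=a-b;print("line",a,b,np.degrees(np.arctan2(d[1],d[0])))
a,b=K(300,198,.124),K(343,348,.124);d=a-b;print("bar",a,b,(a+b)/2,np.degrees(np.arctan2(d[1],d[0])),np.linalg.norm(d))
print("disc",K(326,270,.094),"diam",np.linalg.norm(K(216,270,.094)-K(436,270,.094)))
c=np.array([K(52,186,.08),K(485,12,.08),K(590,368,.08),K(188,510,.08)]);print("box",c,c.mean(0),[np.linalg.norm(c[i]-c[i-1]) for i in range(4)])
e=c[0]-c[3];print(np.degrees(np.arctan2(e[1],e[0])));e=c[1]-c[2];print(np.degrees(np.arctan2(e[1],e[0])))
l=np.array([C(295,212),C(349,210),C(349,352),C(295,352)]);print("lid",l,l.mean(0))
```

```text
line [ 0.6171197  -0.15442277  0.124     ] [ 0.60293932 -0.15969963  0.124     ] 20.411451455391397
bar [ 0.63999479 -0.1481007   0.124     ] [ 0.60134356 -0.15914545  0.124     ] [ 0.62066917 -0.15362308  0.124     ] 15.947514195138035 0.04019831731644351
disc [ 0.62192451 -0.15373492  0.094     ] diam 0.0643647607793308
box [[ 0.6462492  -0.07168491  0.08      ]
 [ 0.69335219 -0.19977419  0.08      ]
 [ 0.59253312 -0.23513274  0.08      ]
 [ 0.54774341 -0.10805658  0.08      ]] [ 0.61996948 -0.1536621   0.08      ] [np.float64(0.10500613866640846), np.float64(0.13647547671562982), np.float64(0.10683966259120639), np.float64(0.13473851560609587)]
20.26585291324196
19.32642588505402
lid [[ 0.47247691 -0.23903675  0.06      ]
 [ 0.47302947 -0.25522245  0.06      ]
 [ 0.43052226 -0.25530418  0.06      ]
 [ 0.43055335 -0.23859599  0.06      ]] [ 0.4516455  -0.24703984  0.06      ]
```

Run:
```python
from h import *
y=.352
arm.move_gripper(.06)
arm.move_pose([.621,-.1537,.20],down(y))
print(arm.move_linear([.621,-.1537,.101],until_force=8,feed=.1),arm.current_tool_pos(),arm.current_ft_force())
arm.move_gripper(0.0)
print("gap",arm.current_finger_gap(),arm.current_finger_force(),arm.current_ft_force(),arm.current_torque())
if .011<arm.current_finger_gap()<.018:
    q0=np.array(arm.current_joints())
    for a in(.3,.6,.8,1.1,1.35):
        q=q0.copy();q[6]-=a;arm.goto_joints(q)
        print(a,np.round(arm.current_torque(),3),np.round(arm.current_ft_force(),1),R.from_rotvec(arm.current_tool_rot()).as_euler('ZYX')[0],arm.current_finger_gap())
    arm.move_gripper(.065)
    arm.move_linear([.621,-.1537,.20],feed=.2)
    arm.move_pose([.545,-.165,.25],down(0.))
    w=arm.get_image("wrist");save(w,"k4",(201,46,421,226),3)
print(arm.current_clock())
```

```text
False [ 0.62162864 -0.15379451  0.10176775] [-0.63191234  0.34900674  0.16874708]
gap 0.012978895656894363 30.00009834766388 [-0.53255443  0.5185964   1.59472302] [ 0.17974591  0.11339646 -0.06559337]
0.3 [0.155 0.131 0.012] [0.6 1.1 1.8] 0.055704213030281835 0.012886076895117577
0.6 [0.247 0.13  0.01 ] [-0.2  1.4  0.5] -0.24273769005757195 0.012704887391343
0.8 [ 0.341  0.124 -0.028] [-0.2  1.2  0.4] -0.44176764947667113 0.012642781501380996
1.1 [ 0.479  0.111 -0.096] [-0.5  2.3  0.7] -0.7417377080114829 0.012671478106454356
1.35 [ 0.591  0.162 -0.103] [0.4 1.7 1.1] -0.991530910641877 0.012838649141122052
12.4583
```

View pics/k4.png

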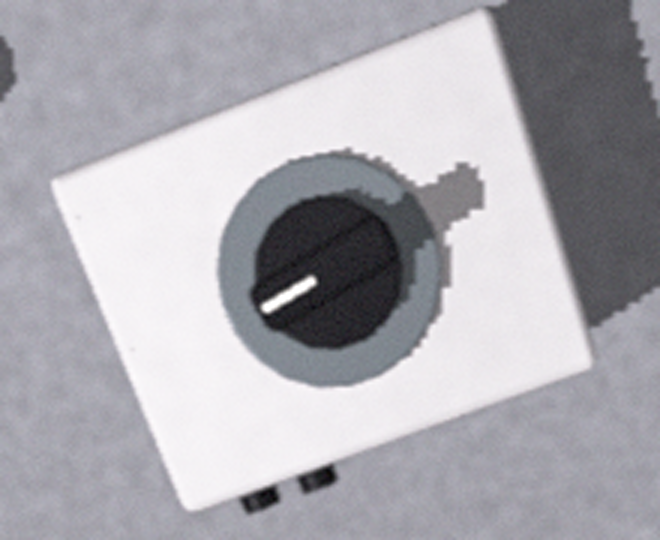

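The marker has turned 80° (1.4 rad), so the switch is on. Next is a closer look at the photometer.

Run:
```python
from h import *
import pickle
arm.move_pose([.50,.24,.27],down(0.))
w=arm.get_image("wrist");pickle.dump(w,open("w5.pkl","wb"));save(w,"p5",(120,0,520,300),2)
print(arm.current_clock(),[d["extent"] for d in arm.search_frame(w,"photometer")])
```

```text
14.0167 [[0.2869, 0.1694, 0.7506, 0.4604]]
```

View pics/p5.png

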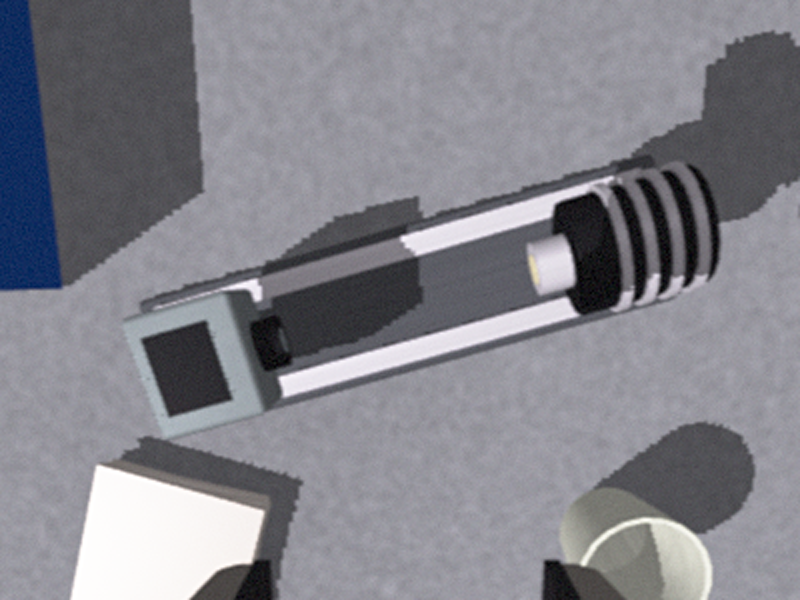

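Run:
```python
from h import *
import pickle
w=pickle.load(open("w5.pkl","rb"))
P=lambda u,v,z:atz(w,120+u/2,v/2,z)
def ln(n,a,b):
    d=a-b;print(n,a,b,(a+b)/2,np.degrees(np.arctan2(d[1],d[0])),np.linalg.norm(d))
ln("mouths",P(284,341,.1),P(535,269,.1))
ln("far edge",P(142,302,.014),P(650,158,.014))
ln("near edge",P(275,408,.014),P(585,319,.014))
ln("strip far upper",P(430,233,.016),P(610,182,.016))
ln("strip near lower",P(285,398,.016),P(570,315,.016))
ln("det box top -y edge",P(240,290,.129),P(272,405,.129))
ln("det box +y",P(125,322,.129),P(163,437,.129))
ln("det box sides",P(163,437,.129),P(262,408,.129))
g=[P(142,302,.014),P(650,158,.014)]
m=(P(284,341,.1)+P(535,269,.1))/2
d=(P(275,408,.014)-P(585,319,.014));d/=np.linalg.norm(d);n=np.array([-d[1],d[0],0])
for X in(P(142,302,.014),P(650,158,.014),P(275,408,.014),P(585,319,.014)):print("off",(X-m)@n,(X-m)@d)
# edges detected in picture
```

```text
mouths [0.54778086 0.29530202 0.1       ] [0.57969655 0.17910781 0.1       ] [0.56373871 0.23720491 0.1       ] 105.35895636380005 0.12049774204292756
far edge [0.56333936 0.38902214 0.014     ] [0.6384989  0.10464073 0.014     ] [0.60091913 0.24683143 0.014     ] 104.80428041649968 0.2941457829266936
near edge [0.50190164 0.31604404 0.014     ] [0.55276069 0.13509806 0.014     ] [0.52733116 0.22557105 0.014     ] 105.69924362206648 0.18795768120305942
strip far upper [0.60002774 0.22455328 0.016     ] [0.62613206 0.12614985 0.016     ] [0.6130799  0.17535156 0.016     ] 104.85713753456056 0.1018070275520415
strip near lower [0.50814169 0.30951498 0.016     ] [0.55513951 0.1442737  0.016     ] [0.5316406  0.22689434 0.016     ] 105.87677770878389 0.17179486165534935
det box top -y edge [0.57138868 0.30834253 0.129     ] [0.52233047 0.29731059 0.129     ] [0.54685957 0.30282656 0.129     ] 12.673546143693443 0.05028331588651455
det box +y [0.55835002 0.35833569 0.129     ] [0.50819459 0.34655853 0.129     ] [0.5332723  0.35244711 0.129     ] 13.214412961919967 0.05151959297161482
det box sides [0.50819459 0.34655853 0.129     ] [0.52101817 0.30178463 0.129     ] [0.51460638 0.32417158 0.129     ] 105.98211713824244 0.046574095985304154
off -0.04069542880049978 0.14626179044067275
off -0.036101042437605195 -0.14784810947346816
off 0.0381973515691063 0.09263040854787447
off 0.0381973515691063 -0.09532727265518497
```

Run:
```python
from h import *
import pickle
arm.move_gripper(.042)
arm.move_pose([.4516,-.247,.18],down(0.))
print(arm.move_linear([.4516,-.247,.024],until_force=6,feed=.1),arm.current_tool_pos(),arm.current_ft_force())
arm.move_gripper(0.0)
g=arm.current_finger_gap();print("gap",g,arm.current_finger_force(),arm.current_ft_force())
if .013<g<.018:
    arm.move_linear([.4516,-.247,.06],feed=.06); print(arm.current_finger_gap(),arm.current_ft_force())
    arm.move_linear([.4516,-.247,.22],feed=.15)
    y=np.radians(105.2)
    arm.move_pose([.5637,.2372,.22],down(y))
    w=arm.get_image("wrist");pickle.dump(w,open("w6.pkl","wb"));save(w,"g6",(160,180,480,420),2.4)
    print(arm.current_tool_pos(),arm.current_finger_gap())
print(arm.current_clock())
```

```text
False [ 0.45199313 -0.24721611  0.02453377] [-0.17936136  0.18969401  1.02340425]
gap 0.015859331745335437 29.953097999095917 [-0.23537961  0.31695784  0.4166861 ]
0.015627753459095176 [ 0.7516866  -0.0200827  -0.29171038]
[0.56442085 0.2354737  0.21986728] 0.01602385699669817
22.4333
```

View pics/g6.png

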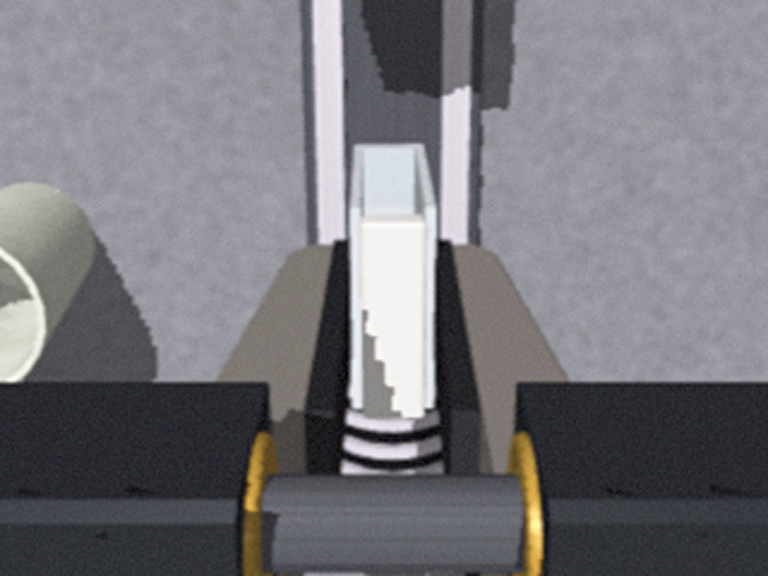

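The cuvette is held upright between the pads at (390,310) in the crop, parallel to the plate's rails. I'll check its offset in the hand, then lower it.

Run:
```python
from h import *
import pickle
w=pickle.load(open("w6.pkl","rb"))
T=arm.current_tool_pos();Rm=R.from_rotvec(arm.current_tool_rot()).as_matrix();print(T)
z=T[2]+.0355
P=lambda u,v:Rm.T@(atz(w,160+u/2.4,180+v/2.4,z)-T)
for c in((362,218),(426,218),(424,415),(362,412)):print(np.round(P(*c),4))
y=np.radians(105.2)
arm.move_linear([.5637,.2372,.0905],feed=.06); arm.wait(.5)
print(arm.current_tool_pos(),arm.current_ft_force(),arm.current_finger_gap(),arm.current_clock(),R.from_rotvec(arm.current_tool_rot()).as_matrix().round(4))
p=arm.get_image("scene");save(p,"s7",(320,120,440,240),5)
```

```text
[0.56442085 0.2354737  0.21986728]
[ 0.0192 -0.005  -0.0355]
[ 0.0191  0.0066 -0.0355]
[-0.021   0.0066 -0.0355]
[-0.0204 -0.0054 -0.0355]
[0.5636992  0.23720291 0.09049823] [-0.34127337 -0.04849468 -1.39104905] 0.01541407689539126 25.2417 [[-0.2622  0.965   0.    ]
 [ 0.965   0.2622  0.    ]
 [ 0.      0.     -1.    ]]
```

View pics/s7.png

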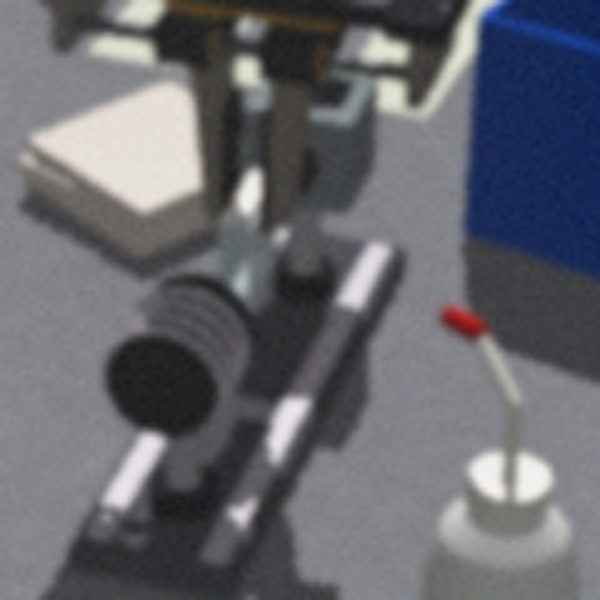

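The scene view shows the cuvette held at crop pixel (245,235), between the lamp and the detector, with nothing else touched.

Run:
```python
from h import *
print(np.abs(arm.current_qd()).max(),arm.current_finger_gap()); print(arm.job_done())
```

```text
0.0019837915392723927 0.015488378476406845
the job is handed in; nothing more can be done
None
```

The job is handed in at about 25 s on the robot's clock: the switch is turned on past its detent, and the long cuvette is gripped on its frosted sides and held upright at the middle of the beam, to within a millimetre or two by my measurements.

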